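# Clamp a circuit board and point out the part to swap and its donor

### The arm

A 7-joint arm with a two-finger parallel gripper is mounted at the origin on a cart in front of the work surface, level with it; the furniture and walls round the work are solid. World frame = base frame: x ahead of the robot, y to its left, z up, the work surface at z = 0. Lengths are in mm, angles in rad, forces in N, time in s.
With the tool pointing down it reaches from about 350 to 900 mm from the base axis. Payload 19.9 kg.
Tool frame: the origin (TCP) lies between the finger pads, 19 mm behind the fingertips; this is the grasp point; z points along the fingers, y is the line along which they close (so a half turn about z gives the same grasp; the last joint's range is limited). The gripper opens to 85 mm and grips with 20 to 120 N. Pads are 22 mm wide; open, the fingers measure 114 mm over their backs; the gripper's body (76 mm by 85 mm) begins 54 mm behind the grasp point. The pads swing forward as they close: fully open they stand 13 mm farther back than shut.
Start: joints at [-1.294, 0.417, -0.01, 1.614, 0.005, 1.111, -0.053], TCP at [195.287, 593.689, 249.96] pointing down, gripper open.
Joint ranges: [-2.81, 2.81], [-0.39, 2.02], [-1.27, 1.25], [0.06, 2.57], [-1.19, 4.33], [0.19, 2], [-2.82, 2.82]. Speed limits (rad/s): [1.89, 1.89, 2.39, 2.39, 3.01, 3.01, 3.01].

### API

Orientations are given as a unit quaternion [w, x, y, z].
In Python, from rig import * gives the robot as it stands.
- The arm moves only by the tool play_rows, never from a script. Its argument "motion" is one flat list of numbers, 7 for each row, row after row: the shift along the tool's x, y, z in mm, then the turn, a rotation vector about the tool's x, y, z in degrees, then the finger opening in mm, from 0 to 85.4. In form: [tx, ty, tz, ax, ay, az, jaw, tx, ty, tz, ax, ay, az, jaw, ...]. A call has exactly 8 rows; each row shifts and turns the commanded pose from where the row before left it, along the tool's axes as they then stand; what a row does not reach is not made up. A row lasts 1/12 s, in which the tool goes at most 41.7 mm and 7.16 degrees, less where a joint would pass 70% of its speed; a pose out of reach is approached as far as the arm can. A call with a gripper value outside its range is refused whole. The fingers move at their own pace and stop on an object; "grip_force" is the grip in N (left out, the last holds). Time passes only in rows, so rows that do not move let the fingers close, or fill a call up. It gives the time, the measured TCP pose, the force, the opening and the grip force at its end, in the units of the state.
- get_state(): the state, without advancing time (a new reading comes with each control period).
- capture(name): name is "scene" or "top" or "wrist"; returns a dict with "pixels" (420x560x3 uint8, red, green, blue), "K" (3x3 intrinsics, pixels), "R" (3x3) and "t" (3): a world point X has camera coordinates R X + t. Camera axes: x right, y down, z forward; pixel columns grow to the right and rows downward; lengths in mm; the calibration is good to about 2 mm. A picture is of the moment at which its call begins. There is no depth.
- sign_off(): hands the job in; it is judged then, once.
The state is a dict: "clock": time; "qpos": joint angles; "joint_velocities": joint speeds; "effort": joint torques, N m; "tool_pos": TCP position; "tool_rot": TCP orientation; "wrist_force": force on the tool from outside, world axes, zero at the start; "ft_torque": the same for the moment, N m; "opening": finger opening in mm; "grip_force": force on a finger pad.
Only numpy, scipy, OpenCV 4.12 (cv2) and the standard library are available. Lean on these libraries where they do the work, as an engineer would, in place of code of your own. Each camera call takes 0.05 s, during which the arm holds its last target. There are 200 camera calls.

### The job

Show a colleague which part of the board is to be swapped: push the open jaw of the board holder in until it closes on the blue board, then point straight down at the tan square part on that board, fingertips about a finger's width above it without touching, and keep still for three seconds. Then point in the same way at the tan square part in the middle of the small loose blue donor board on the teal mat, keep still for three seconds and finish still pointing there. Touch neither board and leave everything else where it lies; nothing needs to be gripped.

Things in the scene. Friction and masses are not known exactly. Their poses are not given: they have to be found in the camera images.
- board_clamp: grey board holder fixed to the bench, base 86 x 150 mm. Origin: middle of its underside; y along its two rods, z up. Fixed jaw at +y (top z = 37 mm), end block at y -60 to -72 mm (top z = 29 mm), between them the sliding jaw, 80 mm wide in x. A fixed blue board, 50 mm (x) by 54 mm (y), lies between the jaws: y = 0 to 54 mm, top z = 32 mm, on white rests and in the fixed jaw's groove.
- board_clamp_jaw (a joint): travel of the sliding jaw in m: 0 = closed on the board's edge (a hard stop), up to 0.034 = wide open, moved towards the holder's -y. It starts open by 14 to 30 mm; push it towards the holder's +y. It slides with about 1.5 N of friction and stays where it is left.
- jaw_knob (a point): centre of the top of the round ribbed knob on the sliding jaw near its +x end: grey, 14 mm across, from the jaw's top at z = 30 mm up to z = 42 mm; moves with the jaw. Behind it (-y) the way is free above z = 31 mm, so fingertips at z = 34 to 38 mm can push it. The jaw's 3 mm pad stands in front of it, up to z = 37 mm.
- suspect_part (a point): centre of the top of the tan square part, about 8 x 8 mm, on the blue board in the holder, near the edge at the holder's +x side (holder frame 17.5, 19.8, 33.5 mm). Axes as the holder's.
- donor_board: small loose blue circuit board, 30 x 60 mm, lying flat on the teal mat, any way round. Origin: middle of its underside; y along its length. A black block, 10 x 15 mm, is its tallest part, 9 mm, at x = -8, y = 16 mm.
- donor_part (a point): centre of the top of the tan square part, 6 x 6 mm, near the middle of the donor board (board frame -4.1, 1.9, 6.5 mm), next to the black block. z points up.
- green_board: larger loose green circuit board, 60 x 105 x 9 mm, on the mat behind the donor board; leave it alone. Origin: middle of its underside.
- tweezers: steel tweezers, 120 x 10 x 8 mm, lying on the mat; leave alone. Origin: middle of the underside.
- side_cutters: red-handled side cutters, 126 x 40 x 11 mm, lying on the bench left of the board holder; leave alone. Origin: middle.
- flux_syringe1: white syringe with a blue plunger, 151 x 34 x 18 mm, lying on the bench behind and left of the holder; leave alone. Origin: middle of the underside.
- flux_syringe0: white syringe with a black plunger, 151 x 34 x 18 mm, lying on the bench near its front edge between the holder and the mat; leave alone. Origin: middle of the underside.
- screw_jar: white jar with a red cap, 42 mm across, 54 mm high, standing behind the holder; leave alone. Origin: middle of the underside.
- microscope: grey stereo microscope standing fixed between the holder and the mat, over 0.4 m high; its base plate, 18 mm thick and 240 x 260 mm, reaches to about x = 0.57 m and its head overhangs. When passing in front of it keep the tool point at x below 0.42 m. Origin: middle of the base.

How it is judged (in metres and radians):
On the way, in this order (a step that is already met when the one before it is completed fails the run):
1. the sliding jaw is pushed home on the board (value of joint board_clamp_jaw below 0.002 m), for 0.2 s.
2. the fingertips point down at the tan part of the clamped board, just above it, for 2.5 s (horizontal distance between the grasp point and suspect_part below 0.01 m and z of the grasp point in the frame of suspect_part between 0.018 and 0.05 m and angle between the grasp point's own z axis and vertical above 2.7 rad), for 2.5 s.
3. the fingertips point down at the tan part of the donor board, just above it, for 2.5 s (horizontal distance between the grasp point and donor_part below 0.01 m and z of the grasp point in the frame of donor_part between 0.018 and 0.05 m and angle between the grasp point's own z axis and vertical above 2.7 rad), for 2.5 s.
At the end, for the whole second after the job is handed in: the jaw is closed to within 2 mm, the donor board lies within 5 mm of its start, and the tool points down (within 25 degrees) at the donor board's tan part: tool point within 10 mm sideways and under 50 mm above it (fingertips under about 30 mm) (all of step 3 and value of joint board_clamp_jaw below 0.002 m and distance of donor_board from where it was at the start of the episode below 0.005 m); the robot touches nothing.
It fails at once if the robot touches the blue board in the holder (contact force between any of the fingers, the arm and clamped_board above 0.5 N or contact force between any of the fingers, the arm and clamped_tan above 0.5 N).
It fails at once if the robot touches, lifts or shifts the donor board (contact force between any of the fingers, the arm and donor_board above 0.5 N or distance of donor_board from where it was at the start of the episode above 0.005 m).
It fails at once if one of the things lying round the work is moved by more than 15 mm (distance of any of green_board, tweezers, side_cutters, flux_syringe1, flux_syringe0, screw_jar from where it was at the start of the episode above 0.015 m).
It also fails if it takes over 64 s, if anything falls off the work surface, if the arm or the gripper's body presses on something with over 40 N, if the wrist force passes 120 N, or if a joint passes its speed limit or range.

## Working session

There is one attempt and no reset: what is moved stays moved. The work goes in short steps, Python scripts to look and compute and a tool call to move; the robot and the scene stay as the last step left them, time stands still between calls to the robot, and variables do not carry over. Pictures are saved under pics/ and viewed, at most 10 in all, crops included, and the job is handed in when it is done.

Besides the shell and the picture viewer there is one more tool, called after "Call:" as a command line: name --argument value ..., lists and objects as JSON in quotes. play_rows: Moves the arm, as the interface text tells. Its arguments: {"type":"object","properties":{"motion":{"type":"array"},"grip_force":{"type":"number"}},"required":["motion"]}

```bash
mkdir -p pics; python3 - <<'E'
from rig import *
import cv2,numpy as np
s=get_state();print({k:np.round(v,3).tolist() for k,v in s.items()})
for n in("scene","top"):
    c=capture(n);np.savez(f"pics/{n}0.npz",**c);cv2.imwrite(f"pics/{n}0.png",c["pixels"][:,:,::-1]);print(n,np.round(c["K"],1).tolist(),np.round(c["R"],3).tolist(),np.round(c["t"]).tolist())
E
```

```text
{'clock': 0.0, 'qpos': [-1.294, 0.418, -0.01, 1.614, 0.005, 1.111, -0.053], 'joint_velocities': [-0.002, -0.001, -0.002, 0.0, -0.0, -0.001, -0.001], 'effort': [0.0, -86.446, 0.679, -43.49, 0.019, 0.007, -0.0], 'tool_pos': [195.194, 593.39, 249.366], 'tool_rot': [-0.0, 0.158, 0.987, -0.001], 'wrist_force': [-0.479, -0.21, 0.539], 'ft_torque': [-0.018, -0.003, 0.017], 'grip_force': 0.0, 'opening': 85.15}
scene [[394.1, 0.0, 284.2], [0.0, 394.1, 206.7], [0.0, 0.0, 1.0]] [[0.707, -0.708, 0.01], [-0.479, -0.489, -0.729], [0.521, 0.51, -0.684]] [-429.0, 290.0, 1049.0]
top [[495.1, 0.0, 287.7], [0.0, 495.1, 209.6], [0.0, 0.0, 1.0]] [[-0.011, -1.0, 0.006], [-0.979, 0.01, -0.204], [0.204, -0.008, -0.979]] [-24.0, 578.0, 1543.0]
```

View pics/top0.png

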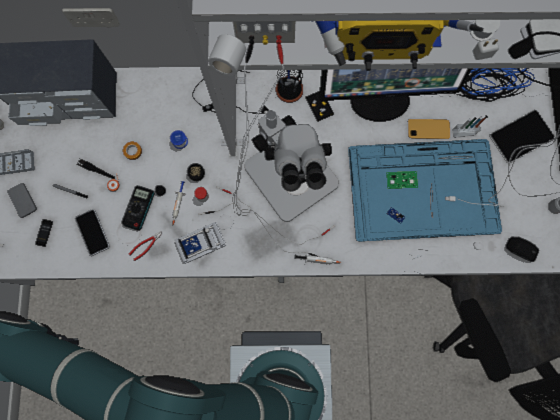

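View pics/scene0.png

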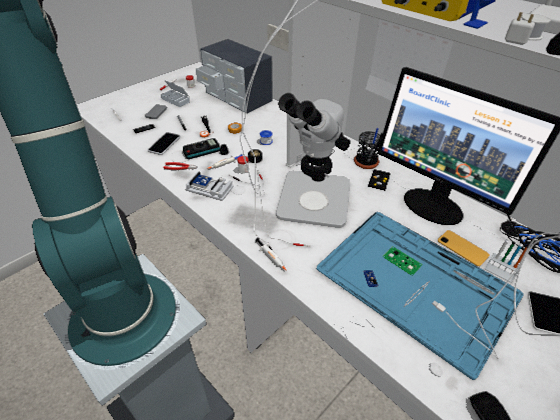

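The top view shows the holder at about (200,243), the donor board at (396,214), the green board at (403,180) and the mat around (425,190). I'll zoom in on the holder and the donor board.

```bash
python3 - <<'E'
import cv2,numpy as np
t=cv2.imread("pics/top0.png");s=cv2.imread("pics/scene0.png")
z=lambda i,x,y,w,h:cv2.resize(i[y:y+h,x:x+w],(400,300),interpolation=cv2.INTER_CUBIC)
a=np.vstack([np.hstack([z(t,170,220,64,48),z(t,366,192,64,48)]),np.hstack([z(s,177,162,64,48),z(s,340,255,64,48)])])
cv2.imwrite("pics/crop1.png",a)
E
```

```text
(no output)
```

View pics/crop1.png

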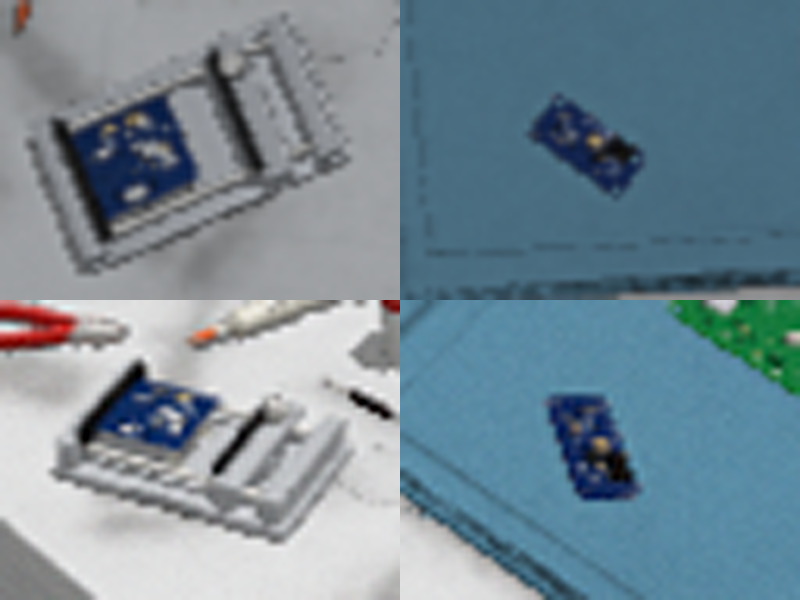

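The knob is at about top pixel (207,230). The holder's black fixed jaw is on the left, so holder +y is image left and slightly down, and the tan suspect part is at about (192,239). The donor's tan part is at about (397.5,214.5), with the black block at its lower right.

```bash
cat > h.py <<'E'
import cv2,numpy as np
def ray(c,uv):
    d=c["R"].T@np.linalg.inv(c["K"])@np.array([uv[0],uv[1],1.]);o=-c["R"].T@c["t"];return o,d/np.linalg.norm(d)
def plane(c,uv,z):
    o,d=ray(c,uv);return o+d*(z-o[2])/d[2]
def tri(c1,u1,c2,u2):
    o1,d1=ray(c1,u1);o2,d2=ray(c2,u2)
    s=np.linalg.lstsq(np.c_[d1,-d2],o2-o1,rcond=None)[0];p,q=o1+s[0]*d1,o2+s[1]*d2
    return (p+q)/2,np.linalg.norm(p-q)
def proj(c,X):
    p=c["K"]@(c["R"]@np.asarray(X,float)+c["t"]);return p[:2]/p[2]
def blue(c):
    h=cv2.cvtColor(c["pixels"],cv2.COLOR_RGB2HSV)
    return cv2.inRange(h,(108,120,30),(130,255,180))
E
python3 - <<'E'
from h import *
T=dict(np.load("pics/top0.npz"));S=dict(np.load("pics/scene0.npz"))
for n,c in(("T",T),("S",S)):
    m=cv2.morphologyEx(blue(c),cv2.MORPH_CLOSE,np.ones((5,5)))
    k,l,st,ce=cv2.connectedComponentsWithStats(m)
    for i in range(1,k):
        if st[i,4]>60:
            r=cv2.minAreaRect(np.argwhere(l==i)[:,::-1].astype(np.float32));print(n,st[i],ce[i].round(1),np.round(cv2.boxPoints(r),1).tolist())
print("knob",tri(T,(206.8,230.4),S,(177+275*.16,162+105*.16)),plane(T,(206.8,230.4),42))
print("donor tan",tri(T,(366+195*.16,192+141*.16),S,(340+199*.16,255+145*.16)),plane(T,(397.2,214.6),10))
print("susp tan",plane(T,(170+137*.16,220+120*.16),33.5))
f=lambda x,y,z:plane(T,(170+x*.16,220+y*.16),z)
A=[f(70,125,32),f(105,235,32),f(172,95,32),f(200,190,32)];print(np.round(A,1))
E
```

```text
T [316  21  22  13 193] [327.2  25.4] [[316.0, 21.0], [337.0, 21.0], [337.0, 33.0], [316.0, 33.0]]
T [433  36   8  11  64] [437.3  41.9] [[433.0, 36.0], [440.0, 36.0], [440.0, 46.0], [433.0, 46.0]]
T [382  68 150  28 955] [484.8  82. ] [[382.0, 95.0], [382.0, 68.0], [531.0, 68.0], [531.0, 95.0]]
T [171 131  17  18 232] [178.7 139.3] [[167.0, 138.0], [177.5, 127.5], [190.0, 140.0], [179.5, 150.5]]
T [388 208  17  15 103] [395. 215.] [[386.5, 213.0], [391.20001220703125, 206.6999969482422], [405.1000061035156, 216.8000030517578], [400.3999938964844, 223.10000610351562]]
T [181 236  20  19 227] [190.9 244.7] [[180.5, 241.60000610351562], [195.5, 234.89999389648438], [201.1999969482422, 247.8000030517578], [186.1999969482422, 254.5]]
S [461   0  34  28 419] [475.6  12. ] [[458.70001220703125, 22.299999237060547], [470.0, -8.699999809265137], [494.29998779296875, 0.10000000149011612], [483.0, 31.200000762939453]]
S [260 131  12   7  62] [265.1 133.6] [[260.0, 131.0], [271.0, 131.0], [271.0, 137.0], [260.0, 137.0]]
S [431 170  79  38 322] [470.8 189.1] [[430.1000061035156, 173.0], [431.700
[... 369 characters left out ...]
4000244140625, 219.39999389648438], [568.7999877929688, 246.10000610351562], [558.5999755859375, 265.8999938964844]]
S [364 270  14  17 144] [369.9 278.3] [[362.5, 271.29998779296875], [370.8999938964844, 268.1000061035156], [377.3999938964844, 285.1000061035156], [369.0, 288.29998779296875]]
knob (array([517.38481566, 232.36996048,  39.28510599]), np.float64(3.4419223932958993)) [515.44282847 232.81187087  42.        ]
donor tan (array([ 568.51561601, -396.59158431,    7.54873042]), np.float64(0.37914746962225093)) [ 567.75748795 -395.87190721   10.        ]
susp tan [488.40255707 281.77716347  33.5       ]
[[486.4 316.8  32. ]
 [428.9 296.9  32. ]
 [501.6 264.2  32. ]
 [451.7 248.4  32. ]]
```

Call:
play_rows --motion '[-25,-17,3,0,0,0,0,-25,-17,3,0,0,0,0,-25,-17,3,0,0,0,0,-25,-17,3,0,0,0,0,-25,-17,3,0,0,0,0,-25,-17,3,0,0,0,0,-25,-17,3,0,0,0,0,-25,-17,3,0,0,0,0]' --grip_force 20

```text
clock: 0.77
tool_pos: [343.4, 400.6, 225.7]
tool_rot: [-0.0, 0.158, 0.987, -0.0]
wrist_force: [0.7, 1.5, 0.4]
opening: 0.4
grip_force: 0.0
```

Call:
play_rows --motion '[-22,-16,3,0,0,0,0,-22,-16,3,0,0,0,0,-22,-16,3,0,0,0,0,-22,-16,3,0,0,0,0,-22,-16,3,0,0,0,0,-22,-16,3,0,0,0,0,-22,-16,3,0,0,0,0,-22,-16,3,0,0,0,0]'

```text
clock: 1.43
tool_pos: [470.4, 224.2, 201.7]
tool_rot: [-0.0, 0.158, 0.987, -0.0]
wrist_force: [-0.2, 0.1, 0.1]
opening: 0.2
grip_force: 0.0
```

Call:
play_rows --motion '[0,0,0,0,0,-6,0,0,0,0,0,0,-6,0,0,0,0,0,0,-6,0,0,0,0,0,0,-6,0,0,0,0,0,0,-6,0,0,0,0,0,0,-6,0,0,0,0,0,0,0,0,0,0,0,0,0,0,0]'

```text
clock: 2.1
tool_pos: [469.9, 225.3, 201.8]
tool_rot: [-0.0, -0.153, 0.988, -0.0]
wrist_force: [0.3, 0.8, 0.2]
opening: -0.3
grip_force: 0.0
```

```bash
cat >> h.py <<'E'
from scipy.spatial.transform import Rotation
def show(s):
    R=Rotation.from_quat(np.roll(s["tool_rot"],-1)).as_matrix()
    print("t",round(float(s["clock"]),2),"pos",np.round(s["tool_pos"],1),"tool y yaw",round(float(np.degrees(np.arctan2(-R[0,1],R[1,1]))),2),"tilt",np.round(R[:,2],3),"F",np.round(s["wrist_force"],1),"open",np.round(s["opening"],1));return R
E
python3 - <<'E'
from rig import *
from h import *
show(get_state())
c=capture("wrist");np.savez("pics/w1.npz",**c);cv2.imwrite("pics/w1.png",c["pixels"][:,:,::-1])
E
```

```text
t 2.1 pos [469.9 225.3 201.8] tool y yaw 17.59 tilt [-0. -0. -1.] F [0.3 0.8 0.2] open -0.3
```

View pics/w1.png

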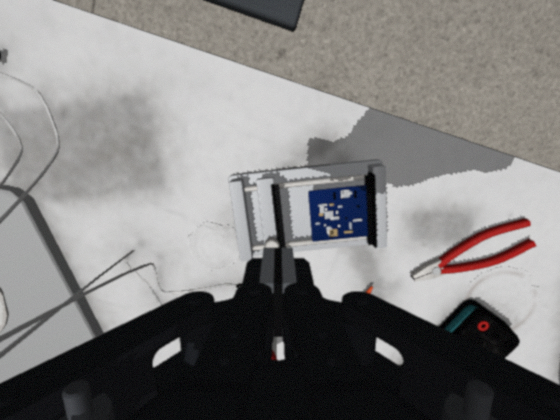

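The wrist view shows the holder almost square in the picture. The blue board is at about (308–368, 187–240), the tan suspect part near (334,232) and the knob near (271,242). I'll measure more closely on an enlarged crop.

```bash
python3 - <<'E'
from h import *
c=dict(np.load("pics/w1.npz"));p=c["pixels"]
cv2.imwrite("pics/w1c.png",cv2.resize(p[150:270,220:400,::-1],(792,528),interpolation=cv2.INTER_CUBIC))
h=cv2.cvtColor(p,cv2.COLOR_RGB2HSV);m=cv2.morphologyEx(cv2.inRange(h,(108,140,30),(130,255,200)),cv2.MORPH_CLOSE,np.ones((9,9)))
k,l,st,ce=cv2.connectedComponentsWithStats(m);i=1+np.argmax(st[1:,4])
r=cv2.minAreaRect(np.argwhere(l==i)[:,::-1].astype(np.float32))
B=cv2.boxPoints(r);print(B.round(1).tolist());W=np.array([plane(c,b,32) for b in B]);print(W.round(1))
d=W-np.roll(W,1,0);print(np.linalg.norm(d,axis=1).round(1),np.degrees(np.arctan2(d[:,1],d[:,0])).round(1),W.mean(0))
t=cv2.inRange(h,(12,50,110),(28,255,255))[150:260,220:400];k,l,st,ce=cv2.connectedComponentsWithStats(t)
for i in range(1,k):
  if st[i,4]>8:print(st[i],ce[i]+[220,150],plane(c,ce[i]+[220,150],33.5).round(1))
E
```

```text
[[307.70001220703125, 190.1999969482422], [365.5, 185.0], [370.1000061035156, 234.6999969482422], [312.29998779296875, 240.0]]
[[458.3 250.9  32. ]
 [437.8 299.4  32. ]
 [481.3 321.2  32. ]
 [502.8 270.7  32. ]]
[48.7 52.7 48.6 54.9] [-156.   112.9   26.7  -66.9] [470.06362612 285.56671996  32.        ]
[99 63  4  3  9] [320.66666667 214.11111111] [475.9 269.4  33.5]
[110  79   7   7  39] [333.46153846 232.15384615] [488.9 286.8  33.5]
[124  81   8   2  15] [347.73333333 231.53333333] [484.3 299.4  33.5]
```

View pics/w1c.png

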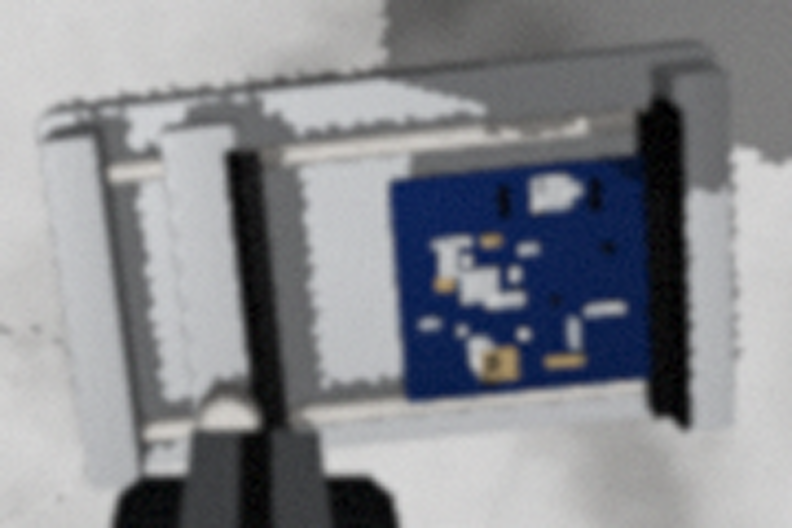

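The knob top is at about crop (231,425), which is pixel (272.5,246.6). It sits directly left of the closed fingertips, and the tan suspect part is at crop (500,363).

```bash
python3 - <<'E'
from h import *
c=dict(np.load("pics/w1.npz"));T=dict(np.load("pics/top0.npz"))
for z in (179,183,187):print("tip proj",z,proj(c,[469.9,225.3,z]).round(1))
g=lambda x,y:(220+x/4.4,150+y/4.4)
a=np.radians(23);Rz=np.array([[np.cos(a),-np.sin(a)],[np.sin(a),np.cos(a)]])
ctr=np.array([470.06,285.57])-Rz@[0,27]
H=lambda P:(Rz.T@(P[:2]-ctr)).round(1)
for n,u,z in [("knob",(231,425),42),("endblk tl",(45,135),29),("endblk inner top",(98,130),29),("fix jaw outer",(715,75),37),("pad front top",(262,155),37),("pad back top",(232,155),37),("pad front bot",(285,425),37),("pad back bot",(258,400),37),("blackL bot",(655,410),37),("blackL top",(643,110),37),("board lt",(392,183),32),("board lb",(408,398),32),("board rb",(650,380),32)]:
    P=plane(c,g(*u),z);print(n,P.round(1),H(P),"seen in top at",proj(T,P).round(1))
P=plane(c,(333.5,232.3),33.5);print(P,H(P),proj(T,P))
E
```

```text
tip proj 179 [276.7 260.7]
tip proj 183 [276.7 264.2]
tip proj 187 [276.7 267.9]
knob [516.8 235.6  42. ] [ 23.5 -37.3] seen in top at [206. 230.]
endblk tl [471.9 180.8  29. ] [-39.3 -70.2] seen in top at [223.1 244.1]
endblk inner top [467.5 191.   29. ] [-39.3 -59.1] seen in top at [220.  245.5]
fix jaw outer [417.8 306.1  37. ] [-40.1  66.3] seen in top at [183.5 260.9]
pad front top [460.8 224.6  37. ] [-32.4 -25.5] seen in top at [209.2 247.3]
pad back top [462.6 218.8  37. ] [-33.  -31.6] seen in top at [211.  246.8]
pad front bot [515.3 247.1  37. ] [ 26.6 -26.1] seen in top at [202.6 230.7]
pad back bot [511.6 239.9  37. ] [ 20.4 -31.3] seen in top at [204.8 231.8]
blackL bot [488.2 321.3  37. ] [30.6 52.9] seen in top at [179.5 239.2]
blackL top [428.8 295.   37. ] [-34.3  51.8] seen in top at [187.1 257.5]
board lt [459.2 252.5  32. ] [-22.9   0.8] seen in top at [200.8 248.1]
board lb [503.2 271.3  32. ] [24.9  0.9] seen in top at [195.4 234.7]
board rb [483.5 319.7  32. ] [25.7 53.2] seen in top at [180.3 240.9]
[489.03236923 286.93165102  33.5       ] [18.  20.8] [190.33586956 239.02392687]
```

Call:
play_rows --motion '[-7.3,-5,16,0,0,0,0,-7.3,-5,16,0,0,0,0,-7.3,-5,16,0,0,0,0,-7.3,-5,16,0,0,0,0,-7.3,-5,16,0,0,0,0,-7.3,-5,16,0,0,0,0,-7.3,-5,16,0,0,0,0,0,0,0,0,0,-5.4,0]'

```text
clock: 2.82
tool_pos: [529.3, 206.5, 87.0]
tool_rot: [-0.002, -0.198, 0.98, -0.001]
wrist_force: [-1.4, -0.5, -1.1]
opening: -0.3
grip_force: 0.0
```

Call:
play_rows --motion '[0,0,0,0,0,0,0,0,0,0,0,0,0,0,0,0,0,0,0,0,0,0,0,0,0,0,0,0,0,0,0,0,0,0,0,0,0,0,0,0,0,0,0,0,0,0,0,0,0,0,0,0,0,0,0,0]'

```text
clock: 3.48
tool_pos: [529.3, 207.7, 90.1]
tool_rot: [0.0, -0.201, 0.98, -0.0]
wrist_force: [0.5, 0.4, -0.7]
opening: 0.2
grip_force: 0.0
```

```bash
python3 - <<'E'
from rig import *
from h import *
show(get_state())
c=capture("wrist");np.savez("pics/w2.npz",**c);d=capture("scene");np.savez("pics/s2.npz",**d)
a=cv2.resize(c["pixels"][120:330,180:460,::-1],(800,600))[:, :]
b=cv2.resize(d["pixels"][120:210,170:290,::-1],(400,300),interpolation=cv2.INTER_CUBIC)
a=cv2.resize(a,(400,300));cv2.imwrite("pics/v2.png",np.hstack([a,b]))
E
```

```text
t 3.48 pos [529.3 207.7  90.1] tool y yaw 23.17 tilt [ 0.  0. -1.] F [ 0.5  0.4 -0.7] open 0.2
```

View pics/v2.png

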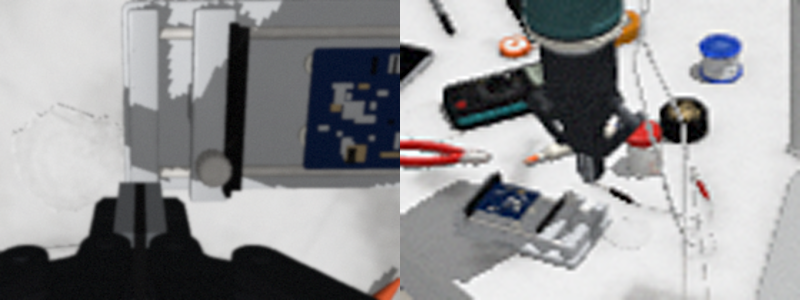

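The knob is fully visible at wrist pixel (329,237), the tan part at (427,228), and the closed fingertips at (277,250+). They are behind the knob, over the end block.

```bash
python3 - <<'E'
from h import *
c=dict(np.load("pics/w2.npz"))
a=np.radians(23.1);Rz=np.array([[np.cos(a),-np.sin(a)],[np.sin(a),np.cos(a)]]);p=np.array([529.3,207.7])
f=lambda x,y:(180+x*.7,120+y*.7)
for n,u,z in [("knob",(213,167),42),("susp",(353,154),33.5),("pad front",(247,60),37),("board l",(308,100),32),("endblk out",(130,90),29),("endblk in",(158,90),29),("bl",(305,170),32),("tl",(313,48),32)]:
    P=plane(c,f(*u),z);print(n,P.round(1),"rel tool in holder axes",(Rz.T@(P[:2]-p)).round(1))
for s in(-15,15):
    P=np.r_[p+Rz@[0,s],71];print(proj(c,P),(proj(c,P)-[180,120])/.7)
for u in(118,162):print(Rz.T@(plane(c,f(u,185),71)[:2]-p))
h=cv2.cvtColor(c["pixels"],cv2.COLOR_RGB2HSV)
t=cv2.inRange(h,(12,50,110),(28,255,255))[200:260,400:460];k,l,st,ce=cv2.connectedComponentsWithStats(t)
for i in range(1,k):
  if st[i,4]>12:print(st[i],ce[i]+[400,200],plane(c,ce[i]+[400,200],33.5).round(1))
E
```

```text
knob [515.2 233.4  42. ] rel tool in holder axes [-2.9 29.2]
susp [490.1 285.9  33.5] rel tool in holder axes [-5.4 87.3]
pad front [472.8 228.2  37. ] rel tool in holder axes [-44.   41.1]
board l [477.6 258.9  32. ] rel tool in holder axes [-27.5  67.4]
endblk out [502.2 192.5  29. ] rel tool in holder axes [-30.8  -3.3]
endblk in [497.8 202.9  29. ] rel tool in holder axes [-30.9   7.9]
bl [504.2 272.   32. ] rel tool in holder axes [ 2.1 69. ]
tl [458.8 250.8  32. ] rel tool in holder axes [-48.   67.3]
[244.96233631 263.72674141] [ 92.80333758 205.3239163 ]
[308.08346414 263.80978602] [182.97637734 205.44255145]
[-7.27362826 -6.53737395]
[-7.29387169  7.92040198]
```

```bash
python3 - <<'E'
from h import *
d=dict(np.load("pics/s2.npz"))
for z in(58,71,84):print(z,proj(d,[529.3,207.7,z]),(proj(d,[529.3,207.7,z])-[170,120])/.3)
E
```

```text
58 [227.02806804 176.44275595] [190.09356012 188.14251982]
71 [226.69882089 173.54564542] [188.99606964 178.48548474]
84 [226.36531114 170.61102734] [187.88437046 168.70342445]
```

Call:
play_rows --motion '[3,0,3,0,0,0,0,0,0,3,0,0,0,0,0,0,3,0,0,0,0,0,0,3,0,0,0,0,0,0,3,0,0,0,0,0,0,3,0,0,0,0,0,0,0,0,0,0,0,0,0,0,0,0,0,0]'

```text
clock: 4.25
tool_pos: [526.5, 206.4, 71.8]
tool_rot: [-0.0, -0.201, 0.98, -0.0]
wrist_force: [-0.8, 0.3, 0.2]
opening: 0.0
grip_force: 0.0
```

Call:
play_rows --motion '[0,0,4,0,0,0,0,0,0,4,0,0,0,0,0,0,4,0,0,0,0,0,0,4,0,0,0,0,0,0,0,0,0,0,0,0,2,0,0,0,0,0,0,4,0,0,0,0,0,0,4,0,0,0,0,0]'

```text
clock: 4.92
tool_pos: [522.6, 216.1, 56.2]
tool_rot: [0.0, -0.201, 0.98, 0.0]
wrist_force: [0.4, 0.5, -0.7]
opening: 0.0
grip_force: 0.0
```

Call:
play_rows --motion '[0,3,0,0,0,0,0,0,3,0,0,0,0,0,0,3,0,0,0,0,0,0,2,0,0,0,0,0,0,2,0,0,0,0,0,0,2,0,0,0,0,0,0,2,0,0,0,0,0,0,2,0,0,0,0,0]'

```text
clock: 5.58
tool_pos: [515.1, 233.2, 56.0]
tool_rot: [0.0, -0.201, 0.98, -0.0]
wrist_force: [1.8, -1.5, 1.5]
opening: -0.1
grip_force: 0.8
```

Call:
play_rows --motion '[0,1.2,0,0,0,0,0,0,1.2,0,0,0,0,0,0,1.2,0,0,0,0,0,0,1.2,0,0,0,0,0,0,1.2,0,0,0,0,0,0,1.2,0,0,0,0,0,0,1.2,0,0,0,0,0,0,1,0,0,0,0,0]'

```text
clock: 6.25
tool_pos: [511.4, 241.9, 56.0]
tool_rot: [-0.0, -0.201, 0.98, -0.0]
wrist_force: [0.3, -1.9, 1.2]
opening: 0.2
grip_force: 0.8
```

Call:
play_rows --motion '[0,0.5,0,0,0,0,0,0,0.5,0,0,0,0,0,0,0.5,0,0,0,0,0,0,0.5,0,0,0,0,0,0,0,0,0,0,0,0,0,0,0,0,0,0,0,0,0,0,0,0,0,0,0,0,0,0,0,0,0]'

```text
clock: 6.92
tool_pos: [510.6, 243.7, 56.0]
tool_rot: [-0.0, -0.201, 0.98, -0.0]
wrist_force: [-0.5, -1.0, -0.3]
opening: -0.2
grip_force: 0.4
```

Still only friction; I'll keep going until the hard stop shows up in the force.

Call:
play_rows --motion '[0,0.5,0,0,0,0,0,0,0.5,0,0,0,0,0,0,0.5,0,0,0,0,0,0,0.5,0,0,0,0,0,0,0,0,0,0,0,0,0,0,0,0,0,0,0,0,0,0,0,0,0,0,0,0,0,0,0,0,0]'

```text
clock: 7.58
tool_pos: [509.8, 245.5, 56.0]
tool_rot: [-0.0, -0.201, 0.98, -0.0]
wrist_force: [0.6, -1.3, 0.5]
opening: -0.1
grip_force: 0.8
```

Call:
play_rows --motion '[0,0.3,0,0,0,0,0,0,0.3,0,0,0,0,0,0,0.3,0,0,0,0,0,0,0.3,0,0,0,0,0,0,0,0,0,0,0,0,0,0,0,0,0,0,0,0,0,0,0,0,0,0,0,0,0,0,0,0,0]'

```text
clock: 8.25
tool_pos: [509.7, 245.9, 56.0]
tool_rot: [0.0, -0.201, 0.98, -0.0]
wrist_force: [2.1, -5.9, 0.5]
opening: 0.0
grip_force: 3.3
```

```bash
python3 - <<'E'
from rig import *
from h import *
show(get_state())
c=capture("wrist");np.savez("pics/w3.npz",**c)
cv2.imwrite("pics/w3.png",cv2.resize(c["pixels"][150:300,220:420,::-1],(800,600),interpolation=cv2.INTER_CUBIC))
E
```

```text
t 8.25 pos [509.7 245.9  56. ] tool y yaw 23.15 tilt [ 0.    -0.001 -1.   ] F [ 2.1 -5.9  0.5] open 0.0
```

View pics/w3.png

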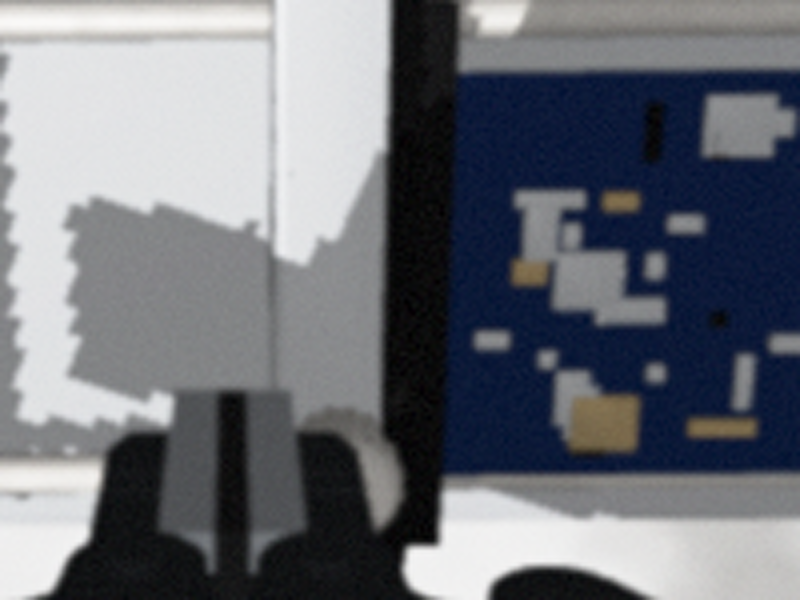

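The jaw's black pad is flush with the board edge, and the 6 N force jump confirms the hard stop. The tan part is at wrist pixel (371.1,256).

```bash
python3 - <<'E'
from h import *
c=dict(np.load("pics/w3.npz"));a=np.radians(23.15);Rz=np.array([[np.cos(a),-np.sin(a)],[np.sin(a),np.cos(a)]])
P=plane(c,(371.0,256),33.5);print(P,Rz.T@(P[:2]-[509.7,245.9]))
E
```

```text
[489.41059099 286.72673388  33.5       ] [-2.60507242 45.5158864 ]
```

Call:
play_rows --motion '[0,-1.5,0,0,0,0,0,0,-2,0,0,0,0,0,0,0,-10,0,0,0,0,0,0,-10,0,0,0,0,0,0,-10,0,0,0,0,0,0,-5,0,0,0,0,0,0,0,0,0,0,0,0,0,0,0,0,0,0]'

```text
clock: 8.97
tool_pos: [510.9, 243.6, 91.5]
tool_rot: [0.0, -0.201, 0.98, 0.0]
wrist_force: [1.2, 0.4, -0.2]
opening: 0.4
grip_force: 0.0
```

Call:
play_rows --motion '[2.6,8,0,0,0,0,0,0,8,0,0,0,0,0,0,8,0,0,0,0,0,0,8,0,0,0,0,0,0,8,0,0,0,0,0,0,8,0,0,0,0,0,0,0,0,0,0,0,0,0,0,0,0,0,0,0]'

```text
clock: 9.63
tool_pos: [489.2, 287.0, 90.9]
tool_rot: [-0.0, -0.201, 0.979, -0.0]
wrist_force: [0.1, -0.2, -0.8]
opening: 0.2
grip_force: 0.0
```

Next I'll descend 23 mm to TCP z ≈ 68 and hold. The picture during the hold will confirm the aim.

Call:
play_rows --motion '[0,0,5,0,0,0,0,0,0,5,0,0,0,0,0,0,5,0,0,0,0,0,0,4,0,0,0,0,0,0,2,0,0,0,0,0,0,2,0,0,0,0,0,0,0,0,0,0,0,0,0,0,0,0,0,0]'

```text
clock: 10.3
tool_pos: [489.5, 286.4, 68.0]
tool_rot: [-0.0, -0.201, 0.98, -0.0]
wrist_force: [0.2, 0.1, 0.6]
opening: -0.2
grip_force: 0.0
```

```bash
python3 - <<'E'
from rig import *
from h import *
show(get_state())
o=[]
for n in("wrist","scene"):
    c=capture(n);np.savez(f"pics/{n}4.npz",**c)
    u=proj(c,[489.4,286.5,40]).astype(int);print(n,u)
    w,h=(96,72) if n=="wrist" else (40,30)
    p=cv2.copyMakeBorder(c["pixels"],80,80,80,80,cv2.BORDER_CONSTANT)
    o.append(cv2.resize(p[u[1]+80-h//2:u[1]+80+h//2,u[0]+80-w//2:u[0]+80+w//2,::-1],(400,300),interpolation=cv2.INTER_CUBIC))
cv2.imwrite("pics/v4.png",np.hstack(o))
E
```

```text
t 10.3 pos [489.5 286.4  68. ] tool y yaw 23.19 tilt [-0. -0. -1.] F [0.2 0.1 0.6] open -0.2
wrist [276 256]
scene [205 175]
```

View pics/v4.png

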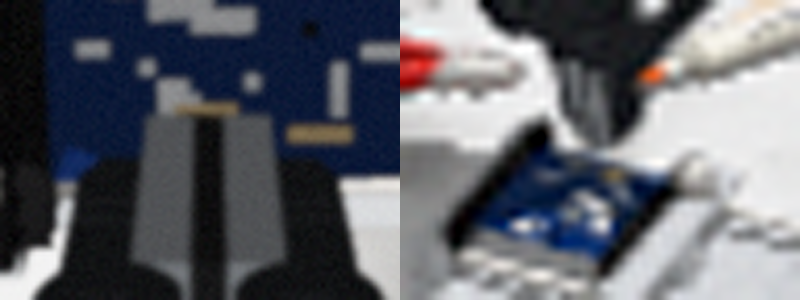

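The fingers cover the tan part, with its edge centred between them at crop (208,108), and the scene view shows the tips just above it. I'll hold for more than 3 s.

Call:
play_rows --motion '[0,0,0,0,0,0,0,0,0,0,0,0,0,0,0,0,0,0,0,0,0,0,0,0,0,0,0,0,0,0,0,0,0,0,0,0,0,0,0,0,0,0,0,0,0,0,0,0,0,0,0,0,0,0,0,0]'

```text
clock: 11.07
tool_pos: [489.5, 286.5, 68.0]
tool_rot: [0.0, -0.201, 0.98, -0.0]
wrist_force: [0.5, -0.2, -0.3]
opening: -0.0
grip_force: 0.0
```

Call:
play_rows --motion '[0,0,0,0,0,0,0,0,0,0,0,0,0,0,0,0,0,0,0,0,0,0,0,0,0,0,0,0,0,0,0,0,0,0,0,0,0,0,0,0,0,0,0,0,0,0,0,0,0,0,0,0,0,0,0,0]'

```text
clock: 11.73
tool_pos: [489.5, 286.5, 68.0]
tool_rot: [0.0, -0.201, 0.98, -0.0]
wrist_force: [0.2, -0.0, 0.1]
opening: -0.2
grip_force: 0.0
```

Call:
play_rows --motion '[0,0,0,0,0,0,0,0,0,0,0,0,0,0,0,0,0,0,0,0,0,0,0,0,0,0,0,0,0,0,0,0,0,0,0,0,0,0,0,0,0,0,0,0,0,0,0,0,0,0,0,0,0,0,0,0]'

```text
clock: 12.4
tool_pos: [489.5, 286.5, 68.0]
tool_rot: [0.0, -0.201, 0.98, -0.0]
wrist_force: [-0.2, -0.3, 0.4]
opening: -0.2
grip_force: 0.0
```

Call:
play_rows --motion '[0,0,0,0,0,0,0,0,0,0,0,0,0,0,0,0,0,0,0,0,0,0,0,0,0,0,0,0,0,0,0,0,0,0,0,0,0,0,0,0,0,0,0,0,0,0,0,0,0,0,0,0,0,0,0,0]'

```text
clock: 13.07
tool_pos: [489.5, 286.5, 68.0]
tool_rot: [0.0, -0.201, 0.98, -0.0]
wrist_force: [-0.4, -0.5, 0.2]
opening: 0.0
grip_force: 0.0
```

Call:
play_rows --motion '[0,0,0,0,0,0,0,0,0,0,0,0,0,0,0,0,0,0,0,0,0,0,0,0,0,0,0,0,0,0,0,0,0,0,0,0,0,0,0,0,0,0,0,0,0,0,0,0,0,0,0,0,0,0,0,0]'

```text
clock: 13.73
tool_pos: [489.5, 286.5, 68.0]
tool_rot: [0.0, -0.201, 0.98, -0.0]
wrist_force: [-0.3, 0.6, 0.0]
opening: 0.1
grip_force: 0.0
```

Call:
play_rows --motion '[0,0,0,0,0,0,0,0,0,0,0,0,0,0,0,0,0,0,0,0,0,0,0,0,0,0,0,0,0,0,0,0,0,0,0,0,0,0,0,0,0,0,0,0,0,0,0,0,0,0,0,0,0,0,0,0]'

```text
clock: 14.4
tool_pos: [489.5, 286.5, 68.0]
tool_rot: [0.0, -0.201, 0.98, -0.0]
wrist_force: [0.2, 0.3, -0.3]
opening: 0.1
grip_force: 0.0
```

Call:
play_rows --motion '[0,0,-20,0,0,0,0,0,0,-25,0,0,0,0,0,0,-25,0,0,0,0,0,0,-25,0,0,0,0,22,9.3,-20,0,0,0,0,22,9.3,-5,0,0,0,0,22,9.3,0,0,0,0,0,22,9.3,0,0,0,0,0]'

```text
clock: 15.07
tool_pos: [393.0, 286.0, 188.5]
tool_rot: [0.0, -0.201, 0.98, 0.0]
wrist_force: [0.5, 1.2, 0.5]
opening: 0.3
grip_force: 0.0
```

```bash
python3 - <<'E'
from rig import *
from h import *
s=get_state();show(s);print(np.round(s["qpos"],2))
E
```

```text
t 15.07 pos [393.  286.  188.5] tool y yaw 23.18 tilt [ 0.001  0.001 -1.   ] F [0.5 1.2 0.5] open 0.3
[-0.73  0.24  0.05  2.01 -0.01  0.88  1.3 ]
```

Call:
play_rows --motion '[0,0,0,0,0,7,0,0,0,0,0,0,7,0,0,0,0,0,0,7,0,0,0,0,0,0,7,0,0,0,0,0,0,7,0,0,0,0,0,0,7,0,0,0,0,0,0,7,0,0,0,0,0,0,7,0]'

```text
clock: 15.73
tool_pos: [393.9, 286.0, 188.0]
tool_rot: [0.0, 0.285, 0.958, 0.0]
wrist_force: [0.3, -0.1, -0.7]
opening: 0.2
grip_force: 0.0
```

Call:
play_rows --motion '[-11.4,-17.9,0,0,0,0,0,-11.4,-17.9,0,0,0,0,0,-11.4,-17.9,0,0,0,0,0,-11.4,-17.9,0,0,0,0,0,-11.4,-17.9,0,0,0,0,0,-11.4,-17.9,0,0,0,0,0,-11.4,-17.9,0,0,0,0,0,-11.4,-17.9,0,0,0,0,0]'

```text
clock: 16.4
tool_pos: [392.8, 115.2, 188.1]
tool_rot: [0.0, 0.282, 0.959, 0.0]
wrist_force: [0.2, 0.0, 0.3]
opening: 0.6
grip_force: 0.0
```

Call:
play_rows --motion '[-11.4,-17.9,0,0,0,0,0,-11.4,-17.9,0,0,0,0,0,-11.4,-17.9,0,0,0,0,0,-11.4,-17.9,0,0,0,0,0,-11.4,-17.9,0,0,0,0,0,-11.4,-17.9,0,0,0,0,0,-11.4,-17.9,0,0,0,0,0,-11.4,-17.9,0,0,0,0,0]'

```text
clock: 17.07
tool_pos: [391.9, -54.5, 188.2]
tool_rot: [0.0, 0.282, 0.959, 0.0]
wrist_force: [0.2, 0.4, -0.2]
opening: -0.1
grip_force: 0.0
```

Call:
play_rows --motion '[-11.4,-17.9,0,0,0,0,0,-11.4,-17.9,0,0,0,0,0,-11.4,-17.9,0,0,0,0,0,-11.4,-17.9,0,0,0,0,0,-11.4,-17.9,0,0,0,0,0,-11.4,-17.9,0,0,0,0,0,-11.4,-17.9,0,0,0,0,0,-11.4,-17.9,0,0,0,0,0]'

```text
clock: 17.73
tool_pos: [391.0, -224.3, 188.2]
tool_rot: [0.0, 0.282, 0.959, 0.0]
wrist_force: [-0.2, 0.1, 0.4]
opening: -0.3
grip_force: 0.0
```

Call:
play_rows --motion '[-11.4,-17.9,0,0,0,0,0,-11.4,-17.9,0,0,0,0,0,-11.4,-17.9,0,0,0,0,0,-11.4,-17.9,0,0,0,0,0,-11.4,-17.9,0,0,0,0,0,-11.4,-17.9,0,0,0,0,0,-11.4,-17.9,0,0,0,0,0,-11.4,-17.9,0,0,0,0,0]'

```text
clock: 18.4
tool_pos: [390.1, -394.0, 188.0]
tool_rot: [0.0, 0.282, 0.959, 0.0]
wrist_force: [0.5, 0.4, 0.4]
opening: -0.2
grip_force: 0.0
```

Call:
play_rows --motion '[-15,9,0,0,0,0,0,-15,9,0,0,0,0,0,-15,9,0,0,0,0,0,-15,9,0,0,0,0,0,-15,9,0,0,0,0,0,-15,9,0,0,0,0,0,-15,9,0,0,0,0,0,0,0,0,0,0,0,0]'

```text
clock: 19.07
tool_pos: [515.7, -395.9, 187.6]
tool_rot: [0.0, 0.281, 0.96, 0.0]
wrist_force: [0.7, 0.2, -0.4]
opening: -0.0
grip_force: 0.0
```

```bash
python3 - <<'E'
from rig import *
from h import *
show(get_state())
c=capture("wrist");np.savez("pics/w5.npz",**c);u=proj(c,[568,-396.5,9]).astype(int);print(u)
h=cv2.cvtColor(c["pixels"],cv2.COLOR_RGB2HSV)
x,y=np.clip(u[0]-80,0,400),np.clip(u[1]-60,0,300)
cv2.imwrite("pics/w5.png",cv2.resize(c["pixels"][y:y+120,x:x+160,::-1],(800,600),interpolation=cv2.INTER_CUBIC));print("crop",x,y)
t=cv2.inRange(h,(12,50,110),(28,255,255))[y:y+120,x:x+160];k,l,st,ce=cv2.connectedComponentsWithStats(t)
for i in range(1,k):
  if st[i,4]>12:print(st[i],ce[i]+[x,y],plane(c,ce[i]+[x,y],9.5).round(1))
E
```

```text
t 19.07 pos [ 515.7 -395.9  187.6] tool y yaw -32.63 tilt [ 0.001  0.    -1.   ] F [ 0.7  0.2 -0.4] open -0.0
[305 236]
crop 225 176
[80 57  7  6 38] [308.15789474 235.47368421] [ 568.5 -393.8    9.5]
```

View pics/w5.png

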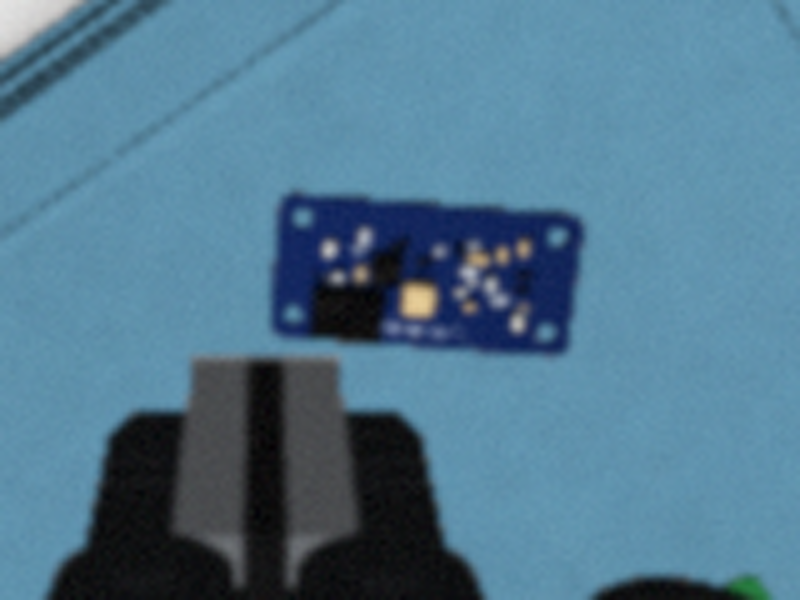

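The donor's tan part is at wrist pixel (308,235.5), beside the black block, which puts it at about (568.5,-394). I'll lower the arm next to it and re-measure, which also gives the height.

Call:
play_rows --motion '[-3,4,15,0,0,0,0,-3,4,15,0,0,0,0,-3,4,15,0,0,0,0,-3,4,15,0,0,0,0,-3,4,15,0,0,0,0,-3,4,15,0,0,0,0,0,0,0,0,0,0,0,0,0,0,0,0,0,0]'

```text
clock: 19.78
tool_pos: [540.5, -386.4, 97.0]
tool_rot: [-0.001, 0.282, 0.959, 0.0]
wrist_force: [-0.5, -0.4, -0.2]
opening: -0.3
grip_force: 0.0
```

```bash
python3 - <<'E'
from rig import *
from h import *
s=get_state();R=show(s)
c=capture("wrist");np.savez("pics/w6.npz",**c);u=proj(c,[568.5,-394,9.5]);print(u)
h=cv2.cvtColor(c["pixels"],cv2.COLOR_RGB2HSV);x,y=(np.clip(u-40,0,480)).astype(int)
t=cv2.inRange(h,(12,50,110),(28,255,255))[y:y+80,x:x+80];k,l,st,ce=cv2.connectedComponentsWithStats(t)
w=dict(np.load("pics/w5.npz"))
for i in range(1,k):
  if st[i,4]>20:
    p=ce[i]+[x,y];P=plane(c,p,9.5);print(st[i],p,P.round(1),tri(c,p,w,(308.16,235.47)),"tool delta",R.T@(P-s["tool_pos"]))
E
```

```text
t 19.78 pos [ 540.5 -386.4   97. ] tool y yaw -32.79 tilt [-0.002  0.    -1.   ] F [-0.5 -0.4 -0.2] open -0.3
[289.64081157 259.31821844]
```

The fingers hide the part at this height, so I'll use the earlier fix, since the holder readings were consistent to about 1 mm. I'll move over the part and lower to z ≈ 44.

Call:
play_rows --motion '[-7,2.2,0,0,0,0,0,-7,2.2,0,0,0,0,0,-7,2.2,0,0,0,0,0,-6.8,2,0,0,0,0,0,0,0,10,0,0,0,0,0,0,10,0,0,0,0,0,0,8,0,0,0,0,0,0,0,0,0,0,0]'

```text
clock: 20.5
tool_pos: [567.5, -393.7, 67.3]
tool_rot: [-0.002, 0.283, 0.959, 0.0]
wrist_force: [0.1, -0.1, 0.1]
opening: 0.2
grip_force: 0.0
```

Call:
play_rows --motion '[0,0,5,0,0,0,0,0,0,5,0,0,0,0,0,0,5,0,0,0,0,0,0,5,0,0,0,0,0,0,3,0,0,0,0,0,0,0,0,0,0,0,0,0,0,0,0,0,0,0,0,0,0,0,0,0]'

```text
clock: 21.17
tool_pos: [568.8, -394.6, 47.3]
tool_rot: [0.0, 0.282, 0.959, -0.0]
wrist_force: [0.4, -0.4, 0.1]
opening: -0.1
grip_force: 0.0
```

```bash
python3 - <<'E'
from rig import *
from h import *
show(get_state())
o=[]
for n in("wrist","scene"):
    c=capture(n);np.savez(f"pics/{n}7.npz",**c)
    u=proj(c,[568.5,-394.2,15]).astype(int);print(n,u,"part",proj(c,[568.5,-394.2,9.5]),"tip",proj(c,[568.5,-394.2,25]))
    w,h=(120,90) if n=="wrist" else (60,45)
    p=cv2.copyMakeBorder(c["pixels"],80,80,80,80,cv2.BORDER_CONSTANT);y,x=u[1]+80-h//2,u[0]+80-w//2
    print("crop origin",x-80,y-80);o.append(cv2.resize(p[y:y+h,x:x+w,::-1],(400,300),interpolation=cv2.INTER_CUBIC))
cv2.imwrite("pics/v7.png",np.hstack(o))
E
```

```text
t 21.17 pos [ 568.8 -394.6   47.3] tool y yaw -32.81 tilt [ 0. -0. -1.] F [ 0.4 -0.4  0.1] open -0.1
wrist [277 252] part [277.09604444 248.73955023] tip [277.04355921 261.00520981]
crop origin 217 207
scene [371 276] part [371.20098743 277.32507096] tip [372.07553455 274.03719153]
crop origin 341 254
```

View pics/v7.png

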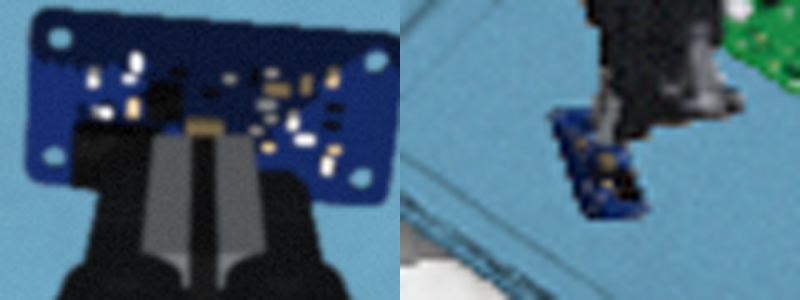

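The tan part is centred under the finger gap: its visible edge is at crop (205,120), which puts its centre within about 1 mm of prediction. The scene view shows the tips clear above it. I'll lower 4 mm and hold.

Call:
play_rows --motion '[0,0,1,0,0,0,0,0,0,1,0,0,0,0,0,0,1,0,0,0,0,0,0,1,0,0,0,0,0,0,0,0,0,0,0,0,0,0,0,0,0,0,0,0,0,0,0,0,0,0,0,0,0,0,0,0]'

```text
clock: 21.93
tool_pos: [568.7, -394.5, 43.1]
tool_rot: [0.0, 0.282, 0.959, -0.0]
wrist_force: [0.2, 1.2, -0.3]
opening: 0.4
grip_force: 0.0
```

Call:
play_rows --motion '[0,0,0,0,0,0,0,0,0,0,0,0,0,0,0,0,0,0,0,0,0,0,0,0,0,0,0,0,0,0,0,0,0,0,0,0,0,0,0,0,0,0,0,0,0,0,0,0,0,0,0,0,0,0,0,0]'

```text
clock: 22.6
tool_pos: [568.7, -394.5, 43.0]
tool_rot: [-0.0, 0.282, 0.959, -0.0]
wrist_force: [-0.6, 0.3, -0.6]
opening: 0.1
grip_force: 0.0
```

Call:
play_rows --motion '[0,0,0,0,0,0,0,0,0,0,0,0,0,0,0,0,0,0,0,0,0,0,0,0,0,0,0,0,0,0,0,0,0,0,0,0,0,0,0,0,0,0,0,0,0,0,0,0,0,0,0,0,0,0,0,0]'

```text
clock: 23.27
tool_pos: [568.7, -394.5, 43.0]
tool_rot: [-0.0, 0.282, 0.959, -0.0]
wrist_force: [-0.4, -0.8, -0.3]
opening: 0.2
grip_force: 0.0
```

Call:
play_rows --motion '[0,0,0,0,0,0,0,0,0,0,0,0,0,0,0,0,0,0,0,0,0,0,0,0,0,0,0,0,0,0,0,0,0,0,0,0,0,0,0,0,0,0,0,0,0,0,0,0,0,0,0,0,0,0,0,0]'

```text
clock: 23.93
tool_pos: [568.7, -394.4, 43.1]
tool_rot: [0.0, 0.282, 0.959, -0.0]
wrist_force: [-0.0, -0.1, 0.6]
opening: -0.2
grip_force: 0.0
```

Call:
play_rows --motion '[0,0,0,0,0,0,0,0,0,0,0,0,0,0,0,0,0,0,0,0,0,0,0,0,0,0,0,0,0,0,0,0,0,0,0,0,0,0,0,0,0,0,0,0,0,0,0,0,0,0,0,0,0,0,0,0]'

```text
clock: 24.6
tool_pos: [568.7, -394.4, 43.1]
tool_rot: [0.0, 0.282, 0.959, -0.0]
wrist_force: [0.5, 0.0, 0.3]
opening: 0.1
grip_force: 0.0
```

Call:
play_rows --motion '[0,0,0,0,0,0,0,0,0,0,0,0,0,0,0,0,0,0,0,0,0,0,0,0,0,0,0,0,0,0,0,0,0,0,0,0,0,0,0,0,0,0,0,0,0,0,0,0,0,0,0,0,0,0,0,0]'

```text
clock: 25.27
tool_pos: [568.7, -394.4, 43.1]
tool_rot: [0.0, 0.282, 0.959, -0.0]
wrist_force: [-0.4, 0.7, -0.6]
opening: 0.2
grip_force: 0.0
```

Call:
play_rows --motion '[0,0,0,0,0,0,0,0,0,0,0,0,0,0,0,0,0,0,0,0,0,0,0,0,0,0,0,0,0,0,0,0,0,0,0,0,0,0,0,0,0,0,0,0,0,0,0,0,0,0,0,0,0,0,0,0]'

```text
clock: 25.93
tool_pos: [568.7, -394.4, 43.0]
tool_rot: [-0.0, 0.282, 0.959, -0.0]
wrist_force: [-0.1, 0.1, -0.0]
opening: 0.0
grip_force: 0.0
```

```bash
python3 -c "
from rig import *
from h import *
show(get_state());print(sign_off())"
```

```text
t 25.93 pos [ 568.7 -394.4   43. ] tool y yaw -32.81 tilt [-0. -0. -1.] F [-0.1  0.1 -0. ] open 0.0
the job is handed in; nothing more can be done
None
```

I pushed the jaw closed on the board, pointed at each tan part for about 4 s, and handed the job in at 25.9 s still pointing at the donor part; no verdict came back.

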